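Set out the sampling station

ROBOT

A 6-joint arm with a two-finger parallel gripper is mounted at the origin on a cart in front of the work surface, level with it; the furniture and walls round the work are solid. World frame = base frame: x ahead of the robot, y to its left, z up, the work surface at z = 0. Lengths are in m, angles in rad, forces in N, time in s.
With the tool pointing down it reaches from about 0.325 to 0.9 m from the base axis. Payload 6.1 kg.
Tool frame: the origin (TCP) lies at the very end of the fingers, on their centre line; the grasp point (between the pads) lies 19 mm behind it; z points along the fingers, y is the line along which they close (so a half turn about z gives the same grasp; the last joint's range is limited). The gripper opens to 87 mm and grips with 3 to 60 N. Pads are 19 mm wide; open, the fingers measure 117 mm over their backs; the gripper's body (75 mm by 190 mm) begins 51 mm behind the grasp point.
Start: joints at [-1.358, 0.22, 1.526, -0, 1.395, -0.126], TCP at [0.208, -0.589, 0.201] pointing down, gripper open.
Joint ranges: [-2.98, 2.98], [-0.91, 2.08], [0.09, 2.57], [-1.24, 4.39], [0.2, 2.65], [-2.68, 2.68]. Speed limits (rad/s): [2.57, 2.57, 3.01, 3.14, 3.14, 3.14].

INTERFACE

Orientations are given as a rotation vector (axis times angle).
In Python, from rig import bot gives the robot as it stands.
- The arm moves only by the tool play_rows, never from a script. Its argument "plan" is a list of rows, each an object with "delta_pos": the shift along the world's x, y, z in units of 50 mm (1.0 is 50 mm), a list of three; "rot": the turn, a rotation vector about the world's x, y, z in units of 6 degrees (1.0 is 6 degrees), a list of three. A call has 1 to 20 rows; each row is the pose to reach, as a shift and turn from the pose commanded when the call began; what a row does not reach only later rows make up. A row lasts 1/10 s, in which the tool goes at most 50 mm and 8.59 degrees, less where a joint would pass 70% of its speed; a pose out of reach is approached as far as the arm can. A call with a gripper value outside its range is refused whole. "jaw" is the finger opening in mm, from 0 to 87, set as the call begins (left out, the last holds). The fingers move at their own pace and stop on an object; "squeeze" is the grip in N (left out, the last holds). Time passes only in rows, so rows that repeat a pose let the fingers close. It gives the time, the measured TCP pose, the force, the opening and the grip force at its end, in the units of the state.
- bot.get_state(): the state, without advancing time (a new reading comes with each control period).
- bot.read_camera(name): name is "scene" or "top"; returns a dict with "img" (384x512x3 uint8, red, green, blue), "fx", "fy", "cx", "cy" (pixels), "T" (4x4, takes a point from camera to world coordinates). Camera axes: x right, y up, looking along -z (the intrinsics and any distortion apply to the point x, -y, -z); pixel columns grow to the right and rows downward; lengths in m; the calibration is good to about 2 mm. A picture is of the moment at which its call begins. There is no depth.
- bot.close_job(): hands the job in; it is judged then, once.
The state is a dict: "time_s": time; "q": joint angles; "joint_velocities": joint speeds; "joint_torque": joint torques, N m; "tcp_pos": TCP position; "ee_rot": TCP orientation; "contact_force": force on the tool from outside, world axes, zero at the start; "ft_torque": the same for the moment, N m; "grip_width": opening from 0.0 (shut) to 1.0 (fully open); "gripper_force": force on a finger pad.
Only numpy, scipy, OpenCV 4.12 (cv2) and the standard library are available. Lean on these libraries where they do the work, as an engineer would, in place of code of your own. Each camera call takes 0.05 s, during which the arm holds its last target. There are 200 camera calls.

TASK

Set out the sampling station: lay the cork pad flat on the bench midway between the aluminium block and the amber bottle, and stand the dish of crystals centred on top of the pad. Stand the green-capped bottle on the bench directly in front of the pad (on the robot's side), leaving a gap of about 3 cm, and slide the vial with the black cap and red label upright down into the bore of the block until it is fully home. Keep the dish level throughout, and leave the amber bottle, the white-capped vial and the tweezers where they are.

Things in the scene. Friction and masses are not known exactly. Their poses are not given: they have to be found in the camera images.
- sample_block: plain aluminium block, 64 x 64 x 36 mm, fixed to the bench, with one round 28 mm bore in its top centre (blind, 25 mm deep, 2 mm chamfer, floor 11 mm above the bench). Origin at the centre of its underside, z up. Stands at the left or right end of the back row; its y axis points along the line between block and amber bottle, its x axis away from the robot.
- bore (a point): centre of the mouth of the block's bore, 36 mm above the bench
- amber_bottle: brown-orange screw-cap bottle with a black cap, 56 mm diameter (body up to 74 mm), 102 mm tall, standing loose at the other end of the back row, about 250 mm from the block centre to centre. Origin at the centre of its underside. Stays where it is.
- cork_pad: square cork pad, 60 x 60 x 12 mm, lying flat, loose. Origin at the centre of its underside, x and y axes parallel to its sides.
- petri_dish: round clear glass dish without lid holding a few pale crystals (fixed in it), 60 mm outer diameter, 14 mm tall, loose. Origin at the centre of its underside, z up.
- dropper_bottle: small white bottle with a green cap and green label band, round body 38 mm diameter up to 53 mm, cap 24 mm diameter above, 74 mm tall in all, loose. Origin at the centre of its underside, z up.
- vial_red: sample vial with a BLACK cap and RED label band, 24 mm diameter, 50 mm tall, standing loose. Origin at the centre of its underside, z up. When home in the bore its lower 25 mm are inside the block and its top is 61 mm above the bench.
- vial_green: sample vial with a WHITE cap and green label band, 24 mm diameter, 50 mm tall, standing behind the work; a bystander. Origin at the centre of its underside.
- tweezers: pale metal tweezers, 126 x 19 x 10 mm, lying near the robot, in front of the hotplate; a bystander. Origin at the centre of its underside, long axis y. The blue hotplate behind them, with tall glassware on it, fills x 0.43 to 0.8 m, y 0.14 to 0.42 m, and an extraction hood hangs low to the left of it: draw the arm in before swinging from there.
Not all that is in view belongs to the job. What is shaped like the vial_red but pink or yellow is not meant.

How it is judged:
By the outcome, as a careful person would: the job done as asked, in the order asked, and still so for the second after the job is handed in, with the robot touching nothing.
It also fails if it takes over 115 s, if anything falls off the work surface, if the arm or the gripper's body presses on something with over 40 N, if the wrist force passes 120 N, or if a joint passes its speed limit or range.

## Working session

There is one attempt and no reset: what is moved stays moved. The work goes in short steps, Python scripts to look and compute and a tool call to move; the robot and the scene stay as the last step left them, time stands still between calls to the robot, and variables do not carry over. Pictures are saved under pics/ and viewed, at most 14 in all, crops included, and the job is handed in when it is done.

Besides the shell and the picture viewer there is one more tool, called after ">>>" by a JSON object that holds its "api" and its "payload". play_rows: Moves the arm, as the interface text tells. Its arguments: {"type":"object","properties":{"plan":{"type":"array"},"jaw":{"type":"number"},"squeeze":{"type":"number"}},"required":["plan"]}

```bash
ls; mkdir -p pics; cat > h.py <<'E'
import numpy as np, cv2
from rig import bot
def grab(n,f=None):
    c=bot.read_camera(n)
    if f: cv2.imwrite('pics/'+f,c['img'][:,:,::-1])
    return c
def ray(c,u,v):
    p=np.array([(u-c['cx'])/c['fx'],(v-c['cy'])/c['fy'],1.]) 
    if 'dist' in c: 
        q=cv2.undistortPoints(np.array([[[u,v]]],float),np.array([[c['fx'],0,c['cx']],[0,c['fy'],c['cy']],[0,0,1]]),np.array(c['dist'])).ravel();p[:2]=q
    d=c['T'][:3,:3]@np.array([p[0],-p[1],-1.]); return c['T'][:3,3],d/np.linalg.norm(d)
def onz(c,u,v,z):
    o,d=ray(c,u,v); return o+d*(z-o[2])/d[2]
def tri(c1,p1,c2,p2):
    o1,d1=ray(c1,*p1);o2,d2=ray(c2,*p2)
    A=np.stack([d1,-d2],1);t=np.linalg.lstsq(A,o2-o1,rcond=None)[0]
    a=o1+d1*t[0];b=o2+d2*t[1];return (a+b)/2,np.linalg.norm(a-b)
def pix(c,P):
    q=np.linalg.inv(c['T'])@np.append(P,1); return c['cx']+c['fx']*q[0]/-q[2], c['cy']-c['fy']*q[1]/-q[2]
E
python3 - <<'E'
from h import *
for n in('scene','top'):
    c=grab(n,n+'0.png'); print({k:(v if k!='T' else np.round(v,4).tolist()) for k,v in c.items() if k!='img'})
s=bot.get_state();print(s)
E
```

```text
pics
{'fx': 460.9274004984172, 'fy': 460.9274004984172, 'cx': 257.30171534523026, 'cy': 185.2430229168769, 'T': [[-0.7927, 0.3197, -0.519, 0.015], [-0.6095, -0.4003, 0.6843, 0.7097], [0.011, 0.8588, 0.5122, 0.5893], [0.0, 0.0, 0.0, 1.0]]}
{'fx': 385.8829906417117, 'fy': 385.8829906417117, 'cx': 254.35962905060566, 'cy': 186.31598609355308, 'T': [[0.0292, 0.9988, -0.0385, 0.5075], [-0.9993, 0.03, 0.021, -0.0197], [0.0221, 0.0379, 0.999, 1.0467], [0.0, 0.0, 0.0, 1.0]]}
{'time_s': 0.1, 'q': array([-1.35811845e+00,  2.21163825e-01,  1.52751913e+00, -1.01581965e-05,
        1.39466247e+00, -1.26089941e-01]), 'joint_velocities': array([ 0.00187645, -0.00285845, -0.00347023, -0.00075961, -0.00091542,
       -0.00129589]), 'joint_torque': array([ 3.11958218e-03, -4.95943916e+01, -3.88516974e+01,  7.03449757e-02,
        5.15040464e-02, -4.83479027e-05]), 'tcp_pos': array([ 0.20757519, -0.58889072,  0.19982453]), 'ee_rot': array([-3.09490661e+00, -5.29301958e-01,  1.34779100e-04]), 'contact_force': array([-0.31844251, -0.28287825,  0.38224278]), 'ft_torque': array([ 0.03046905, -0.0161254 ,  0.0506182 ]), 'gripper_force': 0.0, 'grip_width': 1.0017295511814357}
```

View pics/scene0.png

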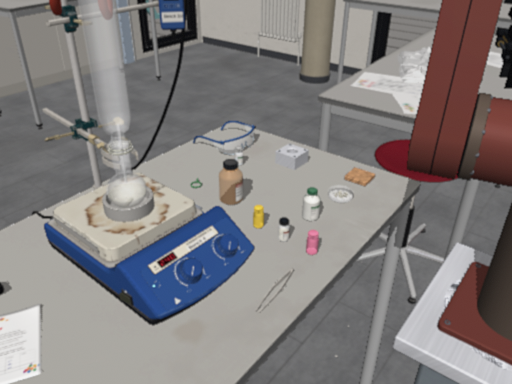

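View pics/top0.png

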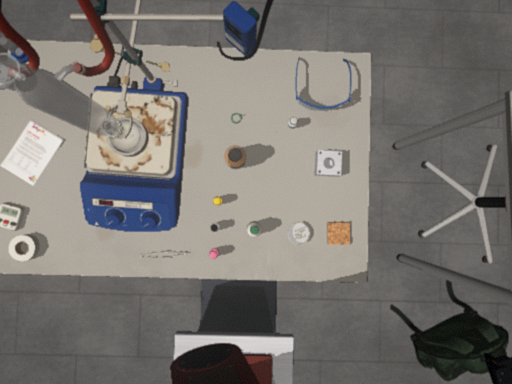

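Scene shows amber bottle (231,182), block (292,156), pad (360,176), dish (341,194), green-capped bottle (311,205), black-capped vial (284,229), and yellow and pink decoys. Top: block (329,162), amber (235,157), pad (339,233), dish (300,232), dropper (254,229), black vial (214,227).

```bash
python3 - <<'E'
from h import *
a=cv2.imread('pics/scene0.png')[130:270,200:400]; b=cv2.imread('pics/top0.png')[105:275,195:375]
cv2.imwrite('pics/c1.png',cv2.resize(a,None,fx=4,fy=4,interpolation=cv2.INTER_CUBIC))
cv2.imwrite('pics/c2.png',cv2.resize(b,None,fx=3.5,fy=3.5,interpolation=cv2.INTER_CUBIC)[:600])
E
```

```text
(no output)
```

View pics/c1.png

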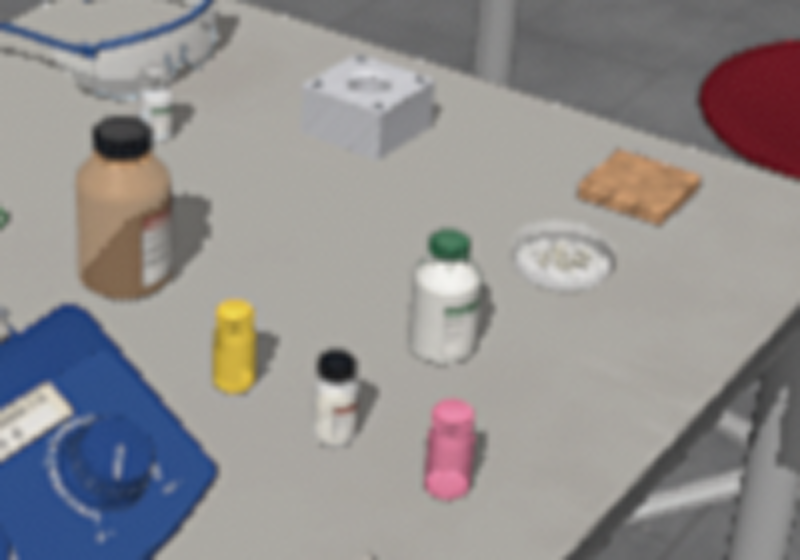

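View pics/c2.png

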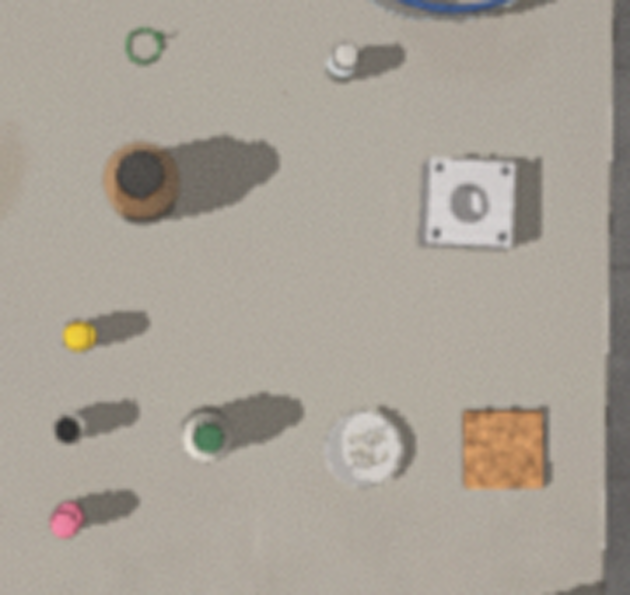

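The crops confirm the identities: the black-capped vial has the red label (scene ≈(284,226)), and the rest match the list. Next I measure with masks in both views.

```bash
cat > meas.py <<'E'
from h import *
def cen(c,win,cond):
    x0,y0,x1,y1=win; im=c['img'][y0:y1,x0:x1]; h=cv2.cvtColor(im,cv2.COLOR_RGB2HSV).astype(int)
    m=cond(h[...,0],h[...,1],h[...,2]).astype(np.uint8)
    n,l,st,ce=cv2.connectedComponentsWithStats(m); i=1+np.argmax(st[1:,4])
    cn=max(cv2.findContours((l==i).astype(np.uint8),0,1)[0],key=cv2.contourArea)
    (rx,ry),wh,an=cv2.minAreaRect(cn)
    return ce[i]+[x0,y0], (rx+x0,ry+y0),wh,an,st[i,4]
blk=lambda h,s,v:(v<75)&(s<110)
grn=lambda h,s,v:(h>40)&(h<95)&(s>80)
crk=lambda h,s,v:(h<20)&(s>85)&(v>120)
brt=lambda h,s,v:(v>186)&(s<35)
E
python3 - <<'E'
from meas import *
S,T=grab('scene'),grab('top')
for nm,ws,wt,f,f2,z in [('vial',(276,214,294,226),(206,219,222,235),blk,blk,.05),('amber',(220,157,242,172),(224,146,246,164),blk,blk,.102),
 ('green',(304,186,322,198),(244,220,262,240),grn,grn,.074),('pad',(340,164,380,190),(322,215,356,250),crk,crk,.012),
 ('block',(272,140,312,172),(312,144,350,180),lambda h,s,v:(v>175)&(s<30),lambda h,s,v:(v>190)&(s<30),.036),
 ('dish',(325,180,358,206),(285,218,318,246),brt,brt,.012)]:
    a=cen(S,ws,f);b=cen(T,wt,f2)
    P,e=tri(S,a[0],T,b[0]);print(nm,a[0].round(1),a[4],b[0].round(1),np.round(b[2],1),round(b[3]),b[4],'tri',P.round(4),round(e,4),'top',onz(T,*b[0],z).round(4)[:2],onz(T,*b[1],z).round(4)[:2],'scn',onz(S,*a[0],z).round(4)[:2])
E
```

```text
vial [283.8 221.1] 56 [213.9 227.4] [5. 4.] 90 27 tri [0.4373 0.0609 0.0444] 0.0011 top [0.4372 0.0601] [0.437  0.0599] scn [0.4333 0.0679]
amber [230.2 164.5] 117 [231.3 158.2] [7.1 1.4] 45 12 tri [0.6129 0.0201 0.0993] 0.0036 top [0.6111 0.0189] [0.6117 0.0198] scn [0.6112 0.0248]
green [311.9 190.7] 46 [254.1 229.7] [5. 6.] 90 33 tri [ 0.436  -0.0425  0.0682] 0.0011 top [ 0.436  -0.0427] [ 0.4364 -0.0424] scn [ 0.4317 -0.0337]
pad [359.4 176.2] 323 [338.3 232.9] [22. 22.] 90 502 tri [ 0.4292 -0.2718  0.0048] 0.0016 top [ 0.429  -0.2705] [ 0.4288 -0.2696] scn [ 0.4246 -0.2591]
block [291.5 150.1] 231 [328.8 162.1] [23.5 23.6] 4 384 tri [ 0.6169 -0.2354  0.035 ] 0.0011 top [ 0.6163 -0.2355] [ 0.6156 -0.2356] scn [ 0.6162 -0.2333]
dish [339.8 195.8] 152 [300.3 232.1] [19. 15.] 90 182 tri [ 0.4283 -0.1697 -0.0043] 0.0025 top [ 0.4285 -0.168 ] [ 0.4274 -0.1687] scn [ 0.4179 -0.1447]
```

>>> {"api": "play_rows", "payload": {"plan": [{"delta_pos":[1,1.5,0],"rot":[0,0,3]},{"delta_pos":[2,3,0],"rot":[0,0,6]},{"delta_pos":[3,4.5,0],"rot":[0,0,9]},{"delta_pos":[4.42,6.36,-1.6],"rot":[0,0,11.77]},{"delta_pos":[4.42,6.36,-1.6],"rot":[0,0,11.77]},{"delta_pos":[4.42,6.36,-1.6],"rot":[0,0,11.77]},{"delta_pos":[4.42,6.36,-1.6],"rot":[0,0,11.77]},{"delta_pos":[4.42,6.36,-1.6],"rot":[0,0,11.77]},{"delta_pos":[4.42,6.36,-1.6],"rot":[0,0,11.77]},{"delta_pos":[4.42,6.36,-1.6],"rot":[0,0,11.77]},{"delta_pos":[4.42,6.36,-1.6],"rot":[0,0,11.77]},{"delta_pos":[4.42,6.36,-1.6],"rot":[0,0,11.77]},{"delta_pos":[4.42,6.36,-1.6],"rot":[0,0,11.77]},{"delta_pos":[4.42,6.36,-1.6],"rot":[0,0,11.77]}], "jaw": 87, "squeeze": 15}}

```text
time_s: 1.6
tcp_pos: [0.4284, -0.2723, 0.1211]
ee_rot: [2.223, 2.22, 0.0]
contact_force: [1.2, -0.1, 0.3]
grip_width: 0.997
gripper_force: 0.0
```

```bash
python3 - <<'E'
from meas import *
T=grab('top'); now=T['img'].copy(); T['img']=cv2.imread('pics/top0.png')[:,:,::-1].copy()
S=grab('scene'); S['img']=cv2.imread('pics/scene0.png')[:,:,::-1].copy()
def quad(win,cond,z):
    r=cen(T,win,cond); box=cv2.boxPoints((r[1],r[2],r[3])); P=np.array([onz(T,*p,z)[:2] for p in box])
    e=P[1]-P[0]; print('box c',P.mean(0).round(4),'sides',np.linalg.norm(e).round(4),np.linalg.norm(P[2]-P[1]).round(4),'yaw',np.degrees(np.arctan2(e[1],e[0])).round(1))
quad((322,215,356,250),crk,.012); quad((312,144,350,180),lambda h,s,v:(v>190)&(s<30),.036)
# block screw holes & bore
im=cv2.resize(T['img'][144:182,310:352],None,fx=8,fy=8,interpolation=cv2.INTER_CUBIC); g=cv2.cvtColor(im,cv2.COLOR_RGB2GRAY)
m=((g<165)*255).astype(np.uint8);
for c in cv2.findContours(m,cv2.RETR_LIST,cv2.CHAIN_APPROX_NONE)[0]:
    a=cv2.contourArea(c)
    if 60<a<8000:
        (x,y),rr=cv2.minEnclosingCircle(c); u,v=(x+.5)/8-.5+310,(y+.5)/8-.5+144; print('hole',a,round(u,2),round(v,2),onz(T,u,v,.036).round(4)[:2])
for nm,w,f,z in[('ambcap',(226,146,244,164),lambda h,s,v:(v<62),.102),('vialcap',(206,219,222,235),blk,.05)]:
    x0,y0,x1,y1=w; im=cv2.resize(T['img'][y0:y1,x0:x1],None,fx=8,fy=8,interpolation=cv2.INTER_CUBIC);h=cv2.cvtColor(im,cv2.COLOR_RGB2HSV)
    m=f(0,h[...,1].astype(int),h[...,2].astype(int)).astype(np.uint8);n,l,st,ce=cv2.connectedComponentsWithStats(m)
    for i in range(1,n):
        if st[i,4]>300: u,v=(ce[i]+.5)/8-.5+[x0,y0]; print(nm,st[i].tolist(),round(u,2),round(v,2),onz(T,u,v,z).round(4)[:2])
# profile dish vs bench
im=T['img'][216:250,282:320].astype(int); print((im.sum(2)//3)[16].tolist()); print((im.sum(2)//3)[:,18].tolist())
E
```

```text
box c [ 0.4288 -0.2696] sides 0.0594 0.0589 yaw -88.4
box c [ 0.616  -0.2357] sides 0.0628 0.0614 yaw -2.0
hole 346.0 338.12 172.24 [ 0.5903 -0.2608]
hole 326.5 319.19 171.19 [ 0.5915 -0.2106]
hole 1011.5 330.69 162.44 [ 0.6156 -0.2405]
hole 5912.5 328.62 162.5 [ 0.6152 -0.2351]
hole 318.0 338.94 153.25 [ 0.6406 -0.2619]
hole 266.5 320.04 152.36 [ 0.6414 -0.2117]
vialcap [43, 45, 47, 51, 1810] 213.79 227.4 [0.4372 0.0605]
[171, 167, 169, 168, 166, 173, 179, 173, 169, 170, 181, 199, 201, 195, 193, 191, 190, 190, 176, 173, 186, 198, 205, 204, 204, 202, 199, 170, 126, 105, 108, 127, 162, 170, 169, 168, 168, 167]
[167, 168, 168, 169, 171, 166, 177, 199, 206, 206, 202, 190, 175, 181, 178, 168, 176, 187, 173, 159, 162, 169, 178, 198, 205, 196, 175, 161, 162, 166, 166, 162, 164, 165]
```

>>> {"api": "play_rows", "payload": {"plan": [{"delta_pos":[0,0,-0.7],"rot":[0,0,0]},{"delta_pos":[0,0,-1.4],"rot":[0,0,0]},{"delta_pos":[0,0,-1.9],"rot":[0,0,0]},{"delta_pos":[0,0,-2.2],"rot":[0,0,0]},{"delta_pos":[0,0,-2.35],"rot":[0,0,0]},{"delta_pos":[0,0,-2.35],"rot":[0,0,0]},{"delta_pos":[0,0,-2.35],"rot":[0,0,0]}]}}

```text
time_s: 2.4
tcp_pos: [0.4293, -0.272, 0.0042]
ee_rot: [2.22, 2.221, 0.0]
contact_force: [-0.5, -0.1, -0.2]
grip_width: 0.997
gripper_force: 0.0
```

>>> {"api": "play_rows", "payload": {"plan": [{"delta_pos":[0,0,0],"rot":[0,0,0]},{"delta_pos":[0,0,0],"rot":[0,0,0]},{"delta_pos":[0,0,0],"rot":[0,0,0]},{"delta_pos":[0,0,0],"rot":[0,0,0]},{"delta_pos":[0,0,0],"rot":[0,0,0]},{"delta_pos":[0,0,0],"rot":[0,0,0]},{"delta_pos":[0,0,0],"rot":[0,0,0]},{"delta_pos":[0,0,0],"rot":[0,0,0]},{"delta_pos":[0,0,0],"rot":[0,0,0]},{"delta_pos":[0,0,0],"rot":[0,0,0]}], "jaw": 50, "squeeze": 15}}

```text
time_s: 3.4
tcp_pos: [0.4287, -0.2715, 0.0033]
ee_rot: [-2.221, -2.222, 0.0]
contact_force: [-0.5, 0.1, 0.3]
grip_width: 0.571
gripper_force: 0.0
```

```bash
python3 - <<'E'
from meas import *
T=grab('top'); T['img']=cv2.imread('pics/top0.png')[:,:,::-1].copy()
def up(nm,w,f,zs):
    x0,y0,x1,y1=w; im=cv2.resize(T['img'][y0:y1,x0:x1],None,fx=8,fy=8,interpolation=cv2.INTER_CUBIC);h=cv2.cvtColor(im,cv2.COLOR_RGB2HSV).astype(int)
    m=f(h[...,0],h[...,1],h[...,2]).astype(np.uint8);n,l,st,ce=cv2.connectedComponentsWithStats(m)
    for i in range(1,n):
        if st[i,4]>500:
            c=max(cv2.findContours((l==i).astype(np.uint8),0,1)[0],key=cv2.contourArea);e=cv2.fitEllipse(c)
            u,v=(np.array(e[0])+.5)/8-.5+[x0,y0]; print(nm,st[i].tolist(),(np.array(e[1])/8).round(1),round(u,2),round(v,2),[onz(T,u,v,z).round(4)[:2].tolist() for z in zs])
up('cap',(224,144,246,170),lambda h,s,v:(s<75)&(v<100),[.102])
up('body',(222,142,250,172),lambda h,s,v:(s>75),[.074,.05])
up('pad',(320,214,358,252),crk,[.012])
for u,v in [(298.8,232.3)]: print(onz(T,u,v,.007))
E
```

```text
cap [36, 33, 111, 110, 8795] [12.7 13.6] 234.86 154.28 [[0.6212, 0.0106]]
cap [61, 145, 108, 49, 1256] [ 6.5 14.4] 237.21 164.06 [[0.5973, 0.0041]]
body [23, 35, 166, 168, 12759] [20.5 21. ] 234.75 156.38 [[0.6192, 0.0116], [0.622, 0.0124]]
pad [59, 66, 184, 180, 32154] [25.7 26.5] 338.41 232.97 [[0.4289, -0.2707]]
[ 0.42737484 -0.1647831   0.007     ]
```

Opening is 50 mm with no grip force, so something's off; look.

```bash
python3 - <<'E'
from h import *
a=grab('scene')['img'][120:260,290:440,::-1];b=grab('top')['img'][190:280,260:380,::-1]
cv2.imwrite('pics/d1.png',np.hstack([cv2.resize(a,(420,392),interpolation=2),cv2.resize(b,(380,392),interpolation=2)]))
print(bot.get_state()['grip_width'],bot.get_state()['gripper_force'])
E
```

```text
0.5787415074145368 0.0
```

View pics/d1.png

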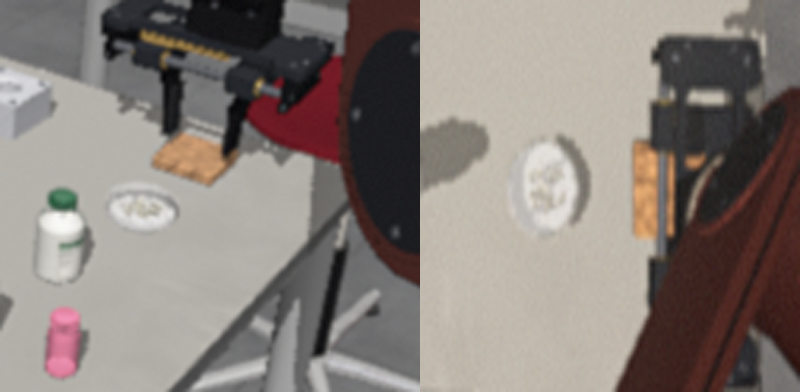

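The scene half shows the fingertips at about (351,166) and (374,175), at the pad's back and front edges. I check where those lie.

```bash
python3 - <<'E'
from h import *
c=grab('scene')
for x in (.454,.404,.459,.399,.472,.386):
  print(x,[tuple(np.round(pix(c,[x,-.2715,z]),1)) for z in (.003,.012,.03)])
for x,y in((.459,-.301),(.459,-.241),(.399,-.241),(.399,-.301)): print('corner',np.round(pix(c,[x,y,.012]),1))
from meas import *
r=cen(c,(340,160,385,192),crk);print(r)
E
```

```text
0.454 [(np.float64(350.9), np.float64(173.9)), (np.float64(351.3), np.float64(170.8)), (np.float64(352.1), np.float64(164.7))]
0.404 [(np.float64(368.5), np.float64(179.9)), (np.float64(369.0), np.float64(176.8)), (np.float64(370.0), np.float64(170.6))]
0.459 [(np.float64(349.2), np.float64(173.3)), (np.float64(349.6), np.float64(170.2)), (np.float64(350.3), np.float64(164.1))]
0.399 [(np.float64(370.3), np.float64(180.5)), (np.float64(370.8), np.float64(177.4)), (np.float64(371.8), np.float64(171.2))]
0.472 [(np.float64(344.7), np.float64(171.8)), (np.float64(345.1), np.float64(168.7)), (np.float64(345.8), np.float64(162.7))]
0.386 [(np.float64(375.1), np.float64(182.1)), (np.float64(375.6), np.float64(179.0)), (np.float64(376.6), np.float64(172.8))]
corner [354.8 166. ]
corner [343.9 174.8]
corner [365.4 182.2]
corner [375.9 173. ]
(array([358.26421405, 176.26086957]), (358.5538444519043, 175.9307689666748), (25.516206741333008, 14.144854545593262), 19.44003677368164, np.int32(299))
```

>>> {"api": "play_rows", "payload": {"plan": [{"delta_pos":[0,0,0],"rot":[0,0,0]},{"delta_pos":[0,0,0],"rot":[0,0,0]},{"delta_pos":[0,0,0],"rot":[0,0,0]},{"delta_pos":[0,0,0],"rot":[0,0,0]}], "jaw": 46, "squeeze": 15}}

```text
time_s: 4.0
tcp_pos: [0.4287, -0.2715, 0.0033]
ee_rot: [-2.221, -2.222, -0.0]
contact_force: [-1.1, -0.3, -0.3]
grip_width: 0.53
gripper_force: 0.0
```

```bash
python3 - <<'E'
from h import *
a=grab('scene')['img'][135:195,330:390,::-1]; b=grab('top')['img'][205:255,315:365,::-1]
cv2.imwrite('pics/d2.png',np.hstack([cv2.resize(a,(400,400),interpolation=0),cv2.resize(b,(400,400),interpolation=0)]))
E
```

```text
(no output)
```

View pics/d2.png

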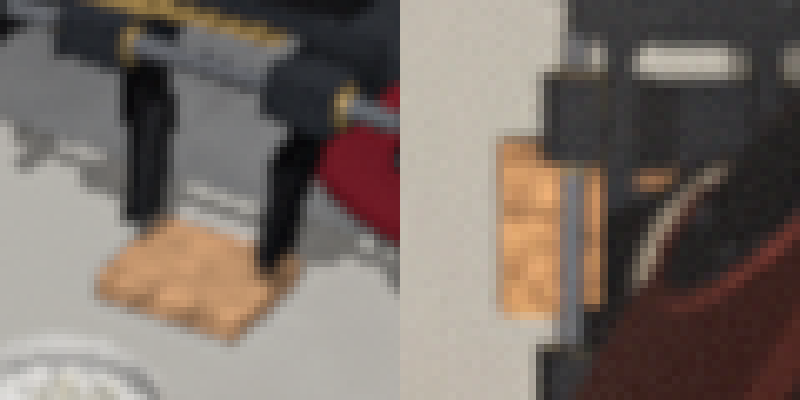

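The fingertips lie visibly above the cork ((352,168) and (371,175.5)), around z 15–20 mm although the TCP reads 3 mm. I'll open and feel down in small steps.

>>> {"api": "play_rows", "payload": {"plan": [{"delta_pos":[0,0,0],"rot":[0,0,0]},{"delta_pos":[0,0,0],"rot":[0,0,0]},{"delta_pos":[0,0,0],"rot":[0,0,0]},{"delta_pos":[0,0,0],"rot":[0,0,0]},{"delta_pos":[0,0,0],"rot":[0,0,0]},{"delta_pos":[0,0,0],"rot":[0,0,0]},{"delta_pos":[0,0,0],"rot":[0,0,0]},{"delta_pos":[0,0,0],"rot":[0,0,0]},{"delta_pos":[0,0,-0.05],"rot":[0,0,0]},{"delta_pos":[0,0,-0.05],"rot":[0,0,0]}], "jaw": 87}}

```text
time_s: 5.1
tcp_pos: [0.4285, -0.2713, 0.0005]
ee_rot: [-2.22, -2.222, 0.0]
contact_force: [0.5, 0.2, -0.6]
grip_width: 1.003
gripper_force: 0.0
```

```bash
python3 - <<'E'
from h import *
s=bot.get_state();print(s['contact_force'],s['tcp_pos'],s['grip_width'])
a=grab('scene')['img'][135:195,330:390,::-1]
cv2.imwrite('pics/d3.png',cv2.resize(a,(500,500),interpolation=0))
E
```

```text
[ 0.49567909  0.19673103 -0.56909912] [ 0.42845555 -0.27126719  0.00045007] 1.0028013753925737
```

View pics/d3.png

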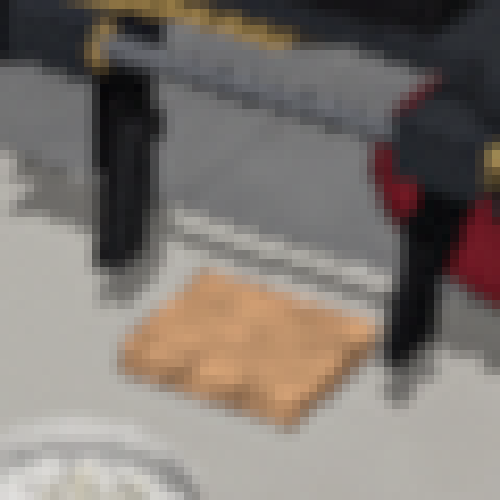

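With the jaws open, the tips at (344.4,167) and (378,179) are about 14 mm above the bench, against a TCP reading of 0.5 mm. So there is a tool-length offset, and I'll feel for the bench.

>>> {"api": "play_rows", "payload": {"plan": [{"delta_pos":[0,0,-0.04],"rot":[0,0,0]},{"delta_pos":[0,0,-0.08],"rot":[0,0,0]},{"delta_pos":[0,0,-0.1],"rot":[0,0,0]},{"delta_pos":[0,0,-0.12],"rot":[0,0,0]},{"delta_pos":[0,0,-0.12],"rot":[0,0,0]},{"delta_pos":[0,0,-0.12],"rot":[0,0,0]}]}}

```text
time_s: 5.75
tcp_pos: [0.4287, -0.2715, -0.0052]
ee_rot: [-2.221, -2.222, -0.0]
contact_force: [-0.4, 0.5, -0.3]
grip_width: 0.999
gripper_force: 0.0
```

>>> {"api": "play_rows", "payload": {"plan": [{"delta_pos":[0,0,-0.02],"rot":[0,0,0]},{"delta_pos":[0,0,-0.04],"rot":[0,0,0]},{"delta_pos":[0,0,-0.04],"rot":[0,0,0]},{"delta_pos":[0,0,-0.04],"rot":[0,0,0]}]}}

```text
time_s: 6.15
tcp_pos: [0.4287, -0.2714, -0.0072]
ee_rot: [-2.221, -2.222, 0.0]
contact_force: [0.2, -0.1, -0.3]
grip_width: 0.997
gripper_force: 0.0
```

>>> {"api": "play_rows", "payload": {"plan": [{"delta_pos":[0,0,-0.03],"rot":[0,0,0]},{"delta_pos":[0,0,-0.06],"rot":[0,0,0]},{"delta_pos":[0,0,-0.06],"rot":[0,0,0]},{"delta_pos":[0,0,-0.06],"rot":[0,0,0]}]}}

```text
time_s: 6.55
tcp_pos: [0.4287, -0.2714, -0.0103]
ee_rot: [-2.221, -2.222, 0.0]
contact_force: [0.4, 0.4, -0.3]
grip_width: 0.997
gripper_force: 0.0
```

```bash
python3 - <<'E'
from h import *
c=grab('scene'); g=cv2.cvtColor(c['img'],cv2.COLOR_RGB2GRAY)
print(g[155:185,342:348].tolist()); print(g[165:195,375:381].tolist())
print([np.round(pix(c,[x,-.2715,z]),1).tolist() for x in(.4793,.3782) for z in (0,.005,.01)])
print(bot.get_state()['contact_force'])
E
```

```text
[[14, 24, 32, 33, 26, 29], [16, 23, 33, 31, 22, 33], [17, 27, 34, 28, 25, 46], [17, 26, 33, 26, 28, 62], [21, 29, 32, 25, 29, 58], [22, 30, 31, 26, 29, 57], [24, 32, 32, 28, 30, 57], [25, 31, 30, 27, 29, 60], [23, 29, 31, 25, 31, 66], [24, 31, 30, 23, 34, 70], [25, 31, 29, 25, 34, 73], [21, 29, 28, 25, 40, 80], [20, 28, 27, 25, 48, 90], [19, 29, 27, 36, 67, 110], [28, 31, 37, 60, 93, 134], [56, 49, 65, 90, 120, 152], [97, 88, 99, 120, 149, 169], [136, 135, 139, 150, 167, 168], [173, 174, 174, 170, 163, 157], [180, 180, 176, 165, 151, 149], [178, 176, 168, 159, 149, 142], [179, 172, 159, 154, 147, 147], [179, 169, 146, 137, 138, 150], [178, 165, 138, 130, 133, 139], [179, 168, 147, 138, 130, 133], [179, 178, 168, 155, 143, 145], [179, 180, 179, 176, 173, 170], [178, 179, 179, 180, 180, 179], [178, 178, 178, 178, 179, 179], [182, 179, 179, 179, 179, 178]]
[[116, 113, 90, 42, 10, 11], [114, 104, 60, 26, 14, 10], [114, 102, 53, 23, 18, 13], [134, 113, 57, 24, 20, 20], [169, 139, 70, 23, 21, 18], [177, 147, 75, 22, 19, 17], [155, 124, 63, 23, 19, 15], [115, 85, 43, 21, 17, 15], [113, 66, 30, 22, 17, 13], [125, 65, 27, 20, 16, 16], [107, 56, 23, 18, 13, 16], [88, 46, 21, 19, 13, 22], [88, 46, 20, 18, 12, 22], [86, 37, 17, 16, 12, 31], [87, 31, 15, 15, 23, 52], [83, 23, 15, 27, 56, 90], [82, 27, 30, 58, 98, 132], [97, 55, 57, 89, 130, 166], [118, 93, 93, 116, 149, 174], [143, 135, 136, 148, 168, 176], [172, 172, 171, 172, 176, 176], [178, 180, 178, 177, 176, 175], [176, 177, 178, 177, 177, 176], [177, 178, 179, 178, 177, 175], [178, 178, 178, 178, 178, 176], [178, 178, 178, 178, 177, 176], [178, 178, 177, 178, 177, 177], [178, 178, 178, 178, 177, 177], [178, 178, 177, 179, 178, 178], [176, 176, 177, 178, 177, 177]]
[[342.1, 171.9], [342.3, 170.2], [342.5, 168.6], [377.8, 184.1], [378.0, 182.4], [378.3, 180.7]]
[-0.75764432  0.79018817 -0.58722046]
```

>>> {"api": "play_rows", "payload": {"plan": [{"delta_pos":[0,0,-0.03],"rot":[0,0,0]},{"delta_pos":[0,0,-0.04],"rot":[0,0,0]},{"delta_pos":[0,0,-0.04],"rot":[0,0,0]},{"delta_pos":[0,0,-0.04],"rot":[0,0,0]}]}}

```text
time_s: 7.0
tcp_pos: [0.4287, -0.2715, -0.0122]
ee_rot: [-2.221, -2.222, 0.0]
contact_force: [0.1, -0.6, -0.3]
grip_width: 1.003
gripper_force: 0.0
```

>>> {"api": "play_rows", "payload": {"plan": [{"delta_pos":[0,0,-0.02],"rot":[0,0,0]},{"delta_pos":[0,0,-0.03],"rot":[0,0,0]},{"delta_pos":[0,0,-0.03],"rot":[0,0,0]},{"delta_pos":[0,0,-0.03],"rot":[0,0,0]}]}}

```text
time_s: 7.4
tcp_pos: [0.4287, -0.2714, -0.0137]
ee_rot: [-2.221, -2.222, 0.0]
contact_force: [0.7, -0.4, 0.0]
grip_width: 1.001
gripper_force: 0.0
```

>>> {"api": "play_rows", "payload": {"plan": [{"delta_pos":[0,0,-0.02],"rot":[0,0,0]},{"delta_pos":[0,0,-0.02],"rot":[0,0,0]},{"delta_pos":[0,0,-0.02],"rot":[0,0,0]}]}}

```text
time_s: 7.7
tcp_pos: [0.4287, -0.2714, -0.0147]
ee_rot: [-2.221, -2.222, 0.0]
contact_force: [-0.0, -0.5, -0.3]
grip_width: 1.003
gripper_force: 0.0
```

>>> {"api": "play_rows", "payload": {"plan": [{"delta_pos":[0,0,-0.02],"rot":[0,0,0]},{"delta_pos":[0,0,-0.02],"rot":[0,0,0]},{"delta_pos":[0,0,-0.02],"rot":[0,0,0]}]}}

```text
time_s: 8.0
tcp_pos: [0.4287, -0.2714, -0.0157]
ee_rot: [-2.221, -2.222, -0.0]
contact_force: [0.6, -0.1, 0.1]
grip_width: 0.998
gripper_force: 0.0
```

>>> {"api": "play_rows", "payload": {"plan": [{"delta_pos":[0,0,-0.02],"rot":[0,0,0]},{"delta_pos":[0,0,-0.02],"rot":[0,0,0]},{"delta_pos":[0,0,-0.02],"rot":[0,0,0]}]}}

```text
time_s: 8.3
tcp_pos: [0.4287, -0.2714, -0.0167]
ee_rot: [-2.221, -2.222, 0.0]
contact_force: [0.3, -0.8, -0.4]
grip_width: 0.997
gripper_force: 0.0
```

>>> {"api": "play_rows", "payload": {"plan": [{"delta_pos":[0,0,-0.02],"rot":[0,0,0]},{"delta_pos":[0,0,-0.02],"rot":[0,0,0]},{"delta_pos":[0,0,-0.02],"rot":[0,0,0]}]}}

```text
time_s: 8.6
tcp_pos: [0.4287, -0.2714, -0.0177]
ee_rot: [-2.221, -2.222, 0.0]
contact_force: [-0.0, 0.5, 0.2]
grip_width: 1.0
gripper_force: 0.0
```

>>> {"api": "play_rows", "payload": {"plan": [{"delta_pos":[0,0,-0.02],"rot":[0,0,0]},{"delta_pos":[0,0,-0.02],"rot":[0,0,0]},{"delta_pos":[0,0,-0.02],"rot":[0,0,0]}]}}

```text
time_s: 8.9
tcp_pos: [0.4287, -0.2714, -0.0187]
ee_rot: [-2.221, -2.222, -0.0]
contact_force: [-0.9, -0.2, -0.3]
grip_width: 0.999
gripper_force: 0.0
```

>>> {"api": "play_rows", "payload": {"plan": [{"delta_pos":[0,0,0],"rot":[0,0,0]},{"delta_pos":[0,0,0],"rot":[0,0,0]},{"delta_pos":[0,0,0],"rot":[0,0,0]},{"delta_pos":[0,0,0],"rot":[0,0,0]},{"delta_pos":[0,0,0],"rot":[0,0,0]},{"delta_pos":[0,0,0],"rot":[0,0,0]},{"delta_pos":[0,0,0],"rot":[0,0,0]},{"delta_pos":[0,0,0],"rot":[0,0,0]}], "jaw": 50, "squeeze": 15}}

```text
time_s: 9.7
tcp_pos: [0.4288, -0.2715, -0.0186]
ee_rot: [2.221, 2.222, 0.0]
contact_force: [0.4, -0.2, 0.6]
grip_width: 0.685
gripper_force: 14.9
```

```bash
python3 - <<'E'
from h import *
c=grab('scene'); g=cv2.cvtColor(c['img'],cv2.COLOR_RGB2GRAY)
print(bot.get_state()['contact_force'])
cv2.imwrite('pics/d4.png',cv2.resize(c['img'][135:195,330:390,::-1],(480,480),interpolation=0))
E
```

```text
[0.14937931 0.37686539 0.61547026]
```

View pics/d4.png

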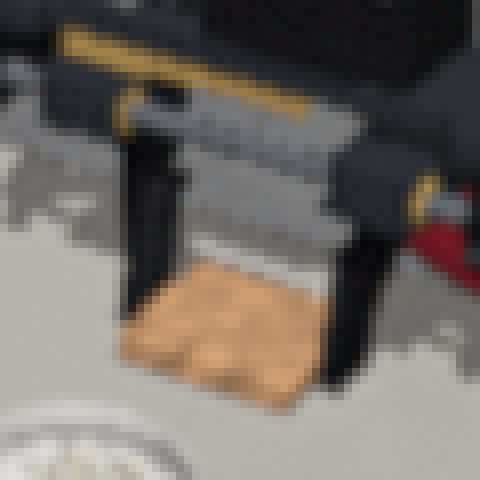

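Gripped now (59.6 mm, 14.9 N), and the tips sit about 20 mm above the reported TCP. Carrying the pad to the midpoint.

>>> {"api": "play_rows", "payload": {"plan": [{"delta_pos":[0,0,0.4],"rot":[0,0,0]},{"delta_pos":[0,0,1],"rot":[0,0,0]},{"delta_pos":[0,0,1.6],"rot":[0,0,0]},{"delta_pos":[0.5,0.45,1.6],"rot":[0,0,0]},{"delta_pos":[1.1,1,1.6],"rot":[0,0,0]},{"delta_pos":[1.7,1.5,1.6],"rot":[0,0,-0.1]},{"delta_pos":[2.3,2,1.6],"rot":[0,0,-0.2]},{"delta_pos":[2.9,2.5,1.6],"rot":[0,0,-0.2]},{"delta_pos":[3.4,2.9,1.6],"rot":[0,0,-0.2]},{"delta_pos":[3.79,3.19,1.6],"rot":[0,0,-0.2]},{"delta_pos":[3.79,3.19,1.6],"rot":[0,0,-0.2]},{"delta_pos":[3.79,3.19,1.6],"rot":[0,0,-0.2]}]}}

```text
time_s: 10.95
tcp_pos: [0.6178, -0.1116, 0.0608]
ee_rot: [-2.242, -2.199, 0.001]
contact_force: [-0.2, -1.1, -0.7]
grip_width: 0.69
gripper_force: 14.9
```

>>> {"api": "play_rows", "payload": {"plan": [{"delta_pos":[0,0,-0.5],"rot":[0,0,0]},{"delta_pos":[0,0,-1],"rot":[0,0,0]},{"delta_pos":[0,0,-1.3],"rot":[0,0,0]},{"delta_pos":[0,0,-1.45],"rot":[0,0,0]},{"delta_pos":[0,0,-1.55],"rot":[0,0,0]},{"delta_pos":[0,0,-1.6],"rot":[0,0,0]},{"delta_pos":[0,0,-1.6],"rot":[0,0,0]},{"delta_pos":[0,0,-1.6],"rot":[0,0,0]}]}}

```text
time_s: 11.75
tcp_pos: [0.619, -0.1122, -0.0177]
ee_rot: [2.243, 2.198, 0.001]
contact_force: [0.9, 0.7, -0.6]
grip_width: 0.689
gripper_force: 14.9
```

>>> {"api": "play_rows", "payload": {"plan": [{"delta_pos":[0,0,0],"rot":[0,0,0]},{"delta_pos":[0,0,0],"rot":[0,0,0]},{"delta_pos":[0,0,0],"rot":[0,0,0]},{"delta_pos":[0,0,0],"rot":[0,0,0]},{"delta_pos":[0,0,0],"rot":[0,0,0]},{"delta_pos":[0,0,0],"rot":[0,0,0]},{"delta_pos":[0,0,0],"rot":[0,0,0]},{"delta_pos":[0,0,0],"rot":[0,0,0]},{"delta_pos":[0,0,0.4],"rot":[0,0,0]},{"delta_pos":[0,0,1.2],"rot":[0,0,0]},{"delta_pos":[0,0,2],"rot":[0,0,0]},{"delta_pos":[0,0,2.4],"rot":[0,0,0]}], "jaw": 87}}

```text
time_s: 12.95
tcp_pos: [0.6203, -0.1126, 0.1056]
ee_rot: [2.24, 2.195, 0.004]
contact_force: [0.9, -0.5, 0.5]
grip_width: 1.001
gripper_force: 0.0
```

>>> {"api": "play_rows", "payload": {"plan": [{"delta_pos":[-0.7,-0.2,0],"rot":[0,0,-1.4]},{"delta_pos":[-1.4,-0.4,0],"rot":[0,0,-2.8]},{"delta_pos":[-2.1,-0.6,0],"rot":[0,0,-4.2]},{"delta_pos":[-2.8,-0.8,0],"rot":[0,0,-5.6]},{"delta_pos":[-3.5,-1,0],"rot":[0,0,-7]},{"delta_pos":[-3.82,-1.07,0],"rot":[0,0,-8.4]},{"delta_pos":[-3.82,-1.07,0],"rot":[0,0,-9.8]},{"delta_pos":[-3.82,-1.07,0],"rot":[0,0,-11.2]},{"delta_pos":[-3.82,-1.07,0],"rot":[0,0,-12.6]},{"delta_pos":[-3.82,-1.07,0],"rot":[0,0,-14]},{"delta_pos":[-3.82,-1.07,0],"rot":[0,0,-14.8]},{"delta_pos":[-3.82,-1.07,0],"rot":[0,0,-14.8]},{"delta_pos":[-3.82,-1.07,0],"rot":[0,0,-14.8]},{"delta_pos":[-3.82,-1.07,0],"rot":[0,0,-14.8]}]}}

```text
time_s: 14.35
tcp_pos: [0.4272, -0.1654, 0.1013]
ee_rot: [-3.142, -0.004, -0.0]
contact_force: [-0.1, 0.5, 0.5]
grip_width: 0.998
gripper_force: 0.0
```

```bash
python3 - <<'E'
from meas import *
T=grab('top');S=grab('scene')
r=cen(T,(262,140,310,185),crk);q=cen(S,(290,150,345,195),crk)
print(r[0],r[1],r[2],r[3],r[4],onz(T,*r[0],.012),onz(T,*r[1],.012)); P=tri(S,q[0],T,r[0]);print(q[4],P)
s=bot.get_state();print(s['tcp_pos'],s['ee_rot'])
E
```

```text
Traceback (most recent call last):
  File "meas.py", line 5, in cen
    n,l,st,ce=cv2.connectedComponentsWithStats(m); i=1+np.argmax(st[1:,4])
                                                       ~~~~~~~~~^^^^^^^^^^
ValueError: attempt to get argmax of an empty sequence
```

>>> {"api": "play_rows", "payload": {"plan": [{"delta_pos":[0,0,-0.7],"rot":[0,0,0]},{"delta_pos":[0,0,-1.4],"rot":[0,0,0]},{"delta_pos":[0,0,-1.9],"rot":[0,0,0]},{"delta_pos":[0,0,-2.2],"rot":[0,0,0]},{"delta_pos":[0,0,-2.36],"rot":[0,0,0]},{"delta_pos":[0,0,-2.36],"rot":[0,0,0]},{"delta_pos":[0,0,-2.36],"rot":[0,0,0]}]}}

```text
time_s: 15.15
tcp_pos: [0.4278, -0.1658, -0.016]
ee_rot: [3.141, 0.001, 0.001]
contact_force: [0.9, -0.7, 0.4]
grip_width: 1.003
gripper_force: 0.0
```

>>> {"api": "play_rows", "payload": {"plan": [{"delta_pos":[0,0,0],"rot":[0,0,0]},{"delta_pos":[0,0,0],"rot":[0,0,0]},{"delta_pos":[0,0,0],"rot":[0,0,0]},{"delta_pos":[0,0,0],"rot":[0,0,0]},{"delta_pos":[0,0,0],"rot":[0,0,0]},{"delta_pos":[0,0,0],"rot":[0,0,0]},{"delta_pos":[0,0,0],"rot":[0,0,0]},{"delta_pos":[0,0,0],"rot":[0,0,0]}], "jaw": 54, "squeeze": 5}}

```text
time_s: 15.95
tcp_pos: [0.4274, -0.1655, -0.0164]
ee_rot: [3.142, 0.001, 0.0]
contact_force: [-0.4, 0.9, 4.0]
grip_width: 0.677
gripper_force: 5.0
```

```bash
python3 - <<'E'
from meas import *
S=grab('scene'); q=cen(S,(285,140,350,200),crk); print(q, onz(S,*q[0],.009))
E
```

```text
(array([344.5, 178.5]), (344.5, 178.5), (1.4142135381698608, 0.0), 135.0, np.int32(2)) [ 0.4508642  -0.22973745  0.009     ]
```

```bash
python3 - <<'E'
from meas import *
S=grab('scene');T=grab('top')
print(pix(S,[.6185,-.1115,.012]),pix(T,[.6185,-.1115,.012]))
for c,z in((S,.009),(T,.012)):
    h=cv2.cvtColor(c['img'],cv2.COLOR_RGB2HSV).astype(int); m=crk(h[...,0],h[...,1],h[...,2]).astype(np.uint8)
    n,l,st,ce=cv2.connectedComponentsWithStats(m)
    print([(st[i].tolist(),ce[i].round(1).tolist(),onz(c,*ce[i],z).round(3)[:2].tolist()) for i in range(1,n) if st[i,4]>40])
print(bot.get_state()['contact_force'])
E
```

```text
(np.float64(263.4947344469388), np.float64(175.04910780455768)) (np.float64(281.10132224656894), np.float64(160.74464817288435))
[([222, 169, 16, 11, 124], [229.6, 173.8], [0.693, -0.066]), ([249, 169, 31, 18, 319], [263.6, 177.4], [0.614, -0.106]), ([221, 182, 19, 22, 201], [229.7, 194.6], [0.628, 0.01]), ([443, 326, 69, 34, 106], [477.9, 342.5], [0.037, 0.101])]
[([100, 52, 9, 16, 72], [104.6, 60.8], [0.873, 0.372]), ([74, 63, 7, 10, 49], [76.9, 67.3], [0.853, 0.445]), ([127, 106, 38, 29, 317], [149.8, 121.9], [0.712, 0.244]), ([100, 147, 11, 13, 46], [104.5, 154.0], [0.622, 0.361]), ([225, 148, 20, 19, 122], [233.1, 160.3], [0.616, 0.018]), ([270, 151, 23, 22, 485], [281.4, 161.5], [0.617, -0.112]), ([317, 244, 31, 32, 404], [331.9, 260.4], [0.355, -0.255]), ([199, 356, 12, 13, 58], [204.8, 361.2], [0.083, 0.076])]
[-0.37414807  2.06668709  4.51076142]
```

>>> {"api": "play_rows", "payload": {"plan": [{"delta_pos":[0,0,0],"rot":[0,0,0]},{"delta_pos":[0,0,0],"rot":[0,0,0]},{"delta_pos":[0,0,0],"rot":[0,0,0]},{"delta_pos":[0,0,0],"rot":[0,0,0]},{"delta_pos":[0,0,0],"rot":[0,0,0]},{"delta_pos":[0,0,0],"rot":[0,0,0]},{"delta_pos":[0,0,0],"rot":[0,0,0]},{"delta_pos":[0,0,0.4],"rot":[0,0,0]},{"delta_pos":[0,0,1],"rot":[0,0,0]}], "jaw": 87}}

```text
time_s: 17.0
tcp_pos: [0.4253, -0.1644, 0.0321]
ee_rot: [-3.139, -0.001, 0.006]
contact_force: [1.1, -1.5, 0.4]
grip_width: 1.002
gripper_force: 0.0
```

>>> {"api": "play_rows", "payload": {"plan": [{"delta_pos":[0,0,0],"rot":[0,0,1.4]},{"delta_pos":[0,0,0],"rot":[0,0,2.8]},{"delta_pos":[0,0,0],"rot":[0,0,4.2]},{"delta_pos":[0,0,0],"rot":[0,0,5.6]},{"delta_pos":[0,0,0],"rot":[0,0,7]},{"delta_pos":[0,0,0],"rot":[0,0,8.4]},{"delta_pos":[0,0,0],"rot":[0,0,9.8]},{"delta_pos":[0,0,0],"rot":[0,0,11.2]},{"delta_pos":[0,0,0],"rot":[0,0,12.6]},{"delta_pos":[0,0,0],"rot":[0,0,14]},{"delta_pos":[0,0,0],"rot":[0,0,15]},{"delta_pos":[0,0,0],"rot":[0,0,15]},{"delta_pos":[0,0,-0.5],"rot":[0,0,15]},{"delta_pos":[0,0,-0.9],"rot":[0,0,15]},{"delta_pos":[0,0,-1],"rot":[0,0,15]},{"delta_pos":[0,0,-1],"rot":[0,0,15]}]}}

```text
time_s: 18.6
tcp_pos: [0.4264, -0.165, -0.0173]
ee_rot: [-2.221, -2.219, 0.001]
contact_force: [-0.7, -1.4, 0.2]
grip_width: 1.0
gripper_force: 0.0
```

>>> {"api": "play_rows", "payload": {"plan": [{"delta_pos":[0,0,0],"rot":[0,0,0]},{"delta_pos":[0,0,0],"rot":[0,0,0]},{"delta_pos":[0,0,0],"rot":[0,0,0]},{"delta_pos":[0,0,0],"rot":[0,0,0]},{"delta_pos":[0,0,0],"rot":[0,0,0]},{"delta_pos":[0,0,0],"rot":[0,0,0]},{"delta_pos":[0,0,0],"rot":[0,0,0]},{"delta_pos":[0,0,0],"rot":[0,0,0]}], "jaw": 50, "squeeze": 12}}

```text
time_s: 19.4
tcp_pos: [0.4276, -0.1657, -0.0162]
ee_rot: [2.22, 2.222, 0.0]
contact_force: [-1.7, 0.6, 5.5]
grip_width: 0.677
gripper_force: 12.0
```

>>> {"api": "play_rows", "payload": {"plan": [{"delta_pos":[0,0,0.3],"rot":[0,0,0]},{"delta_pos":[0,0,0.8],"rot":[0,0,0]},{"delta_pos":[0,0,1.3],"rot":[0,0,0]},{"delta_pos":[0.2,0.05,1.5],"rot":[0,0,0]},{"delta_pos":[0.6,0.15,1.5],"rot":[0,0,0]},{"delta_pos":[1.1,0.3,1.5],"rot":[0,0,0]},{"delta_pos":[1.6,0.45,1.5],"rot":[0,0,0]},{"delta_pos":[2.1,0.6,1.5],"rot":[0,0,0]},{"delta_pos":[2.6,0.75,1.5],"rot":[0,0,0]},{"delta_pos":[3.1,0.87,1.5],"rot":[0,0,0]},{"delta_pos":[3.5,0.98,1.5],"rot":[0,0,0]},{"delta_pos":[3.7,1.03,1.5],"rot":[0,0,0]},{"delta_pos":[3.81,1.06,1.5],"rot":[0,0,0]},{"delta_pos":[3.81,1.06,1.5],"rot":[0,0,0]},{"delta_pos":[3.81,1.06,1.5],"rot":[0,0,0]}]}}

```text
time_s: 20.9
tcp_pos: [0.6169, -0.1125, 0.0579]
ee_rot: [-2.22, -2.221, 0.001]
contact_force: [-0.1, 0.6, -0.2]
grip_width: 0.676
gripper_force: 12.0
```

>>> {"api": "play_rows", "payload": {"plan": [{"delta_pos":[0,0,-0.3],"rot":[0,0,0]},{"delta_pos":[0,0,-0.7],"rot":[0,0,0]},{"delta_pos":[0,0,-1],"rot":[0,0,0]},{"delta_pos":[0,0,-1.1],"rot":[0,0,0]},{"delta_pos":[0,0,-1.18],"rot":[0,0,0]},{"delta_pos":[0,0,-1.22],"rot":[0,0,0]},{"delta_pos":[0,0,-1.25],"rot":[0,0,0]},{"delta_pos":[0,0,-1.25],"rot":[0,0,0]},{"delta_pos":[0,0,-1.25],"rot":[0,0,0]}]}}

```text
time_s: 21.8
tcp_pos: [0.6182, -0.1126, -0.0036]
ee_rot: [2.22, 2.222, 0.001]
contact_force: [0.5, 0.8, -0.8]
grip_width: 0.68
gripper_force: 12.0
```

```bash
python3 - <<'E'
from h import *
S=grab('scene');T=grab('top')
cv2.imwrite('pics/e1.png',np.hstack([cv2.resize(S['img'][130:210,220:320,::-1],(400,320),interpolation=2),cv2.resize(T['img'][125:205,235:335,::-1],(400,320),interpolation=2)]))
E
```

```text
(no output)
```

View pics/e1.png

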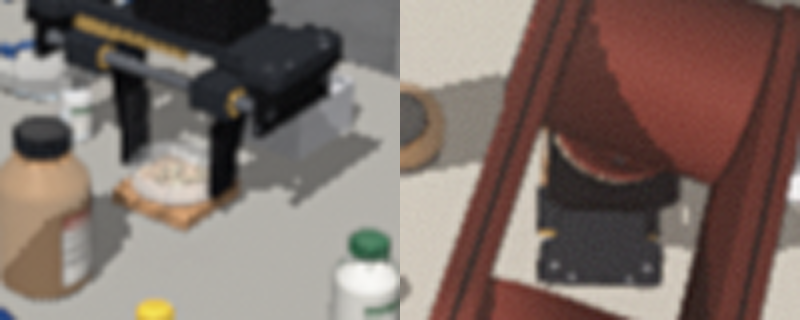

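The scene half shows the dish on the pad at (168,175) between the fingers; the top view is covered by the arm. Release, then go to the green-capped bottle.

>>> {"api": "play_rows", "payload": {"plan": [{"delta_pos":[0,0,-0.016],"rot":[0,0,0]},{"delta_pos":[0,0,-0.016],"rot":[0,0,0]},{"delta_pos":[0,0,-0.016],"rot":[0,0,0]}]}}

```text
time_s: 22.2
tcp_pos: [0.6181, -0.1126, -0.0041]
ee_rot: [2.22, 2.222, 0.001]
contact_force: [-1.8, 0.4, 6.4]
grip_width: 0.679
gripper_force: 12.0
```

>>> {"api": "play_rows", "payload": {"plan": [{"delta_pos":[0,0,0],"rot":[0,0,0]},{"delta_pos":[0,0,0],"rot":[0,0,0]},{"delta_pos":[0,0,0],"rot":[0,0,0]},{"delta_pos":[0,0,0],"rot":[0,0,0]},{"delta_pos":[0,0,0],"rot":[0,0,0]},{"delta_pos":[0,0,0],"rot":[0,0,0]},{"delta_pos":[0,0,0],"rot":[0,0,0]},{"delta_pos":[0,0,0],"rot":[0,0,0]},{"delta_pos":[0,0,0.4],"rot":[0,0,0]},{"delta_pos":[0,0,1.2],"rot":[0,0,0]},{"delta_pos":[0,0,1.9],"rot":[0,0,0]},{"delta_pos":[0,0,2.2],"rot":[0,0,0]},{"delta_pos":[0,0,2.2],"rot":[0,0,0]}], "jaw": 87}}

```text
time_s: 23.5
tcp_pos: [0.6199, -0.1131, 0.1082]
ee_rot: [2.217, 2.218, 0.004]
contact_force: [0.2, 0.3, 0.0]
grip_width: 1.001
gripper_force: 0.0
```

>>> {"api": "play_rows", "payload": {"plan": [{"delta_pos":[-0.7,0.2,0],"rot":[0,0,-1.4]},{"delta_pos":[-1.4,0.4,0],"rot":[0,0,-2.8]},{"delta_pos":[-2.1,0.7,0],"rot":[0,0,-4.2]},{"delta_pos":[-2.8,1,0],"rot":[0,0,-5.6]},{"delta_pos":[-3.4,1.3,0],"rot":[0,0,-7]},{"delta_pos":[-3.64,1.39,0],"rot":[0,0,-8.4]},{"delta_pos":[-3.64,1.39,0],"rot":[0,0,-9.8]},{"delta_pos":[-3.64,1.39,0],"rot":[0,0,-11.2]},{"delta_pos":[-3.64,1.39,0],"rot":[0,0,-12.6]},{"delta_pos":[-3.64,1.39,0],"rot":[0,0,-14]},{"delta_pos":[-3.64,1.39,0],"rot":[0,0,-15]},{"delta_pos":[-3.64,1.39,0],"rot":[0,0,-15]},{"delta_pos":[-3.64,1.39,0],"rot":[0,0,-15]},{"delta_pos":[-3.64,1.39,0],"rot":[0,0,-15]}]}}

```text
time_s: 24.9
tcp_pos: [0.4352, -0.0428, 0.1042]
ee_rot: [-3.141, -0.004, 0.002]
contact_force: [0.2, -0.2, -0.3]
grip_width: 0.996
gripper_force: 0.0
```

```bash
python3 - <<'E'
from h import *
S=grab('scene');T=grab('top')
cv2.imwrite('pics/e2.png',np.hstack([cv2.resize(S['img'][150:230,220:320,::-1],(400,320),interpolation=2),cv2.resize(T['img'][125:205,235:335,::-1],(400,320),interpolation=2)]))
E
```

```text
(no output)
```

View pics/e2.png

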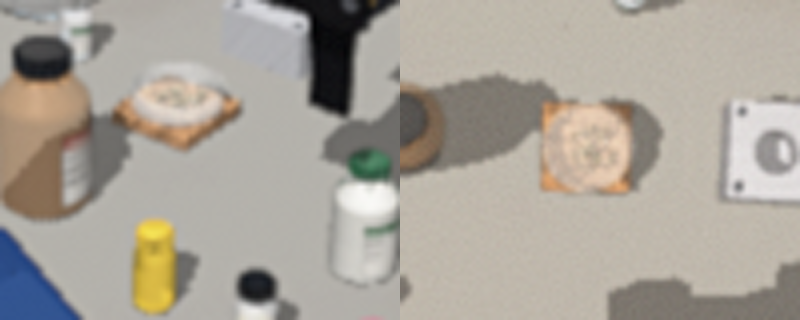

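Dish sits centred on the pad (top half at (590,147)), midway between bottle and block. Now the green-capped bottle.

>>> {"api": "play_rows", "payload": {"plan": [{"delta_pos":[0,0,-0.6],"rot":[0,0,0]},{"delta_pos":[0,0,-1.2],"rot":[0,0,0]},{"delta_pos":[0,0,-1.8],"rot":[0,0,0]},{"delta_pos":[0,0,-2.15],"rot":[0,0,0]},{"delta_pos":[0,0,-2.3],"rot":[0,0,0]},{"delta_pos":[0,0,-2.3],"rot":[0,0,0]},{"delta_pos":[0,0,-2.3],"rot":[0,0,0]}]}}

```text
time_s: 25.7
tcp_pos: [0.4365, -0.0432, -0.0091]
ee_rot: [3.141, 0.001, 0.002]
contact_force: [0.2, 0.2, 0.5]
grip_width: 1.003
gripper_force: 0.0
```

>>> {"api": "play_rows", "payload": {"plan": [{"delta_pos":[0,0,0],"rot":[0,0,0]},{"delta_pos":[0,0,0],"rot":[0,0,0]},{"delta_pos":[0,0,0],"rot":[0,0,0]},{"delta_pos":[0,0,0],"rot":[0,0,0]},{"delta_pos":[0,0,0],"rot":[0,0,0]},{"delta_pos":[0,0,0],"rot":[0,0,0]},{"delta_pos":[0,0,0],"rot":[0,0,0]},{"delta_pos":[0,0,0],"rot":[0,0,0]},{"delta_pos":[0,0,0],"rot":[0,0,0]},{"delta_pos":[0,0,0],"rot":[0,0,0]},{"delta_pos":[0,0,0],"rot":[0,0,0]},{"delta_pos":[0,0,0],"rot":[0,0,0]}], "jaw": 30, "squeeze": 15}}

```text
time_s: 26.9
tcp_pos: [0.4357, -0.043, -0.01]
ee_rot: [3.142, 0.001, -0.0]
contact_force: [-0.3, 0.1, 0.9]
grip_width: 0.423
gripper_force: 15.0
```

```bash
python3 - <<'E'
from meas import *
T=grab('top'); S=grab('scene')
r=cen(T,(262,140,300,185),lambda h,s,v:(h<20)&(s>55)&(v>120)); print(r, onz(T,*r[0],.012),onz(T,*r[1],.012))
im=cv2.resize(T['img'][144:182,310:352],None,fx=8,fy=8,interpolation=2); g=cv2.cvtColor(im,cv2.COLOR_RGB2GRAY)
print(bot.get_state()['tcp_pos'])
E
```

```text
(array([283.39857651, 159.5658363 ]), (281.0, 161.5), (23.0, 22.0), 90.0, np.int32(281)) [ 0.62188249 -0.11761585  0.012     ] [ 0.61644998 -0.1112809   0.012     ]
[ 0.43569937 -0.04301061 -0.00996725]
```

>>> {"api": "play_rows", "payload": {"plan": [{"delta_pos":[0,0,0.3],"rot":[0,0,0]},{"delta_pos":[0,0,0.7],"rot":[0,0,0]},{"delta_pos":[0.2,-0.15,0.8],"rot":[0,0,0]},{"delta_pos":[0.6,-0.4,0.8],"rot":[0,0,0]},{"delta_pos":[1,-0.7,0.8],"rot":[0,0,0]},{"delta_pos":[1.4,-0.95,0.8],"rot":[0,0,0]},{"delta_pos":[1.8,-1.2,0.8],"rot":[0,0,0]},{"delta_pos":[2,-1.32,0.8],"rot":[0,0,0]},{"delta_pos":[2.05,-1.35,0.8],"rot":[0,0,0]},{"delta_pos":[2.05,-1.35,0.8],"rot":[0,0,0]},{"delta_pos":[2.05,-1.35,0.6],"rot":[0,0,0]},{"delta_pos":[2.05,-1.35,0.3],"rot":[0,0,0]},{"delta_pos":[2.05,-1.35,0.1],"rot":[0,0,0]},{"delta_pos":[2.05,-1.35,0.03],"rot":[0,0,0]},{"delta_pos":[2.05,-1.35,0],"rot":[0,0,0]},{"delta_pos":[2.05,-1.35,0],"rot":[0,0,0]},{"delta_pos":[2.05,-1.35,0],"rot":[0,0,0]}]}}

```text
time_s: 28.7
tcp_pos: [0.5372, -0.1099, -0.0101]
ee_rot: [-3.141, -0.001, 0.003]
contact_force: [-4.5, 2.0, 5.9]
grip_width: 0.422
gripper_force: 15.0
```

```bash
python3 - <<'E'
from meas import *
S=grab('scene'); q=cen(S,(255,165,340,225),grn); print(q[0],q[4],onz(S,*q[0],.068))
E
```

```text
Traceback (most recent call last):
  File "meas.py", line 5, in cen
    n,l,st,ce=cv2.connectedComponentsWithStats(m); i=1+np.argmax(st[1:,4])
                                                       ~~~~~~~~~^^^^^^^^^^
ValueError: attempt to get argmax of an empty sequence
```

Bottle is on the bench (about 6 N of contact). Release, lift, and swing to the vial, with rotation leading translation.

>>> {"api": "play_rows", "payload": {"plan": [{"delta_pos":[0,0,0],"rot":[0,0,0]},{"delta_pos":[0,0,0],"rot":[0,0,0]},{"delta_pos":[0,0,0],"rot":[0,0,0]},{"delta_pos":[0,0,0],"rot":[0,0,0]},{"delta_pos":[0,0,0],"rot":[0,0,0]},{"delta_pos":[0,0,0],"rot":[0,0,0]},{"delta_pos":[0,0,0],"rot":[0,0,0]},{"delta_pos":[0,0,0.4],"rot":[0,0,0]},{"delta_pos":[0,0,1.2],"rot":[0,0,0]},{"delta_pos":[0,0,2],"rot":[0,0,0]},{"delta_pos":[0,0,2.4],"rot":[0,0,0]},{"delta_pos":[0,0,2.4],"rot":[0,0,0]}], "jaw": 70}}

```text
time_s: 29.95
tcp_pos: [0.5412, -0.1115, 0.1143]
ee_rot: [3.139, 0.001, 0.012]
contact_force: [0.8, 0.1, 0.1]
grip_width: 0.805
gripper_force: 0.0
```

>>> {"api": "play_rows", "payload": {"plan": [{"delta_pos":[0,0,0],"rot":[0,0,1.4]},{"delta_pos":[-0.2,0.2,0],"rot":[0,0,2.8]},{"delta_pos":[-0.4,0.5,0],"rot":[0,0,4.2]},{"delta_pos":[-0.6,0.8,0],"rot":[0,0,5.6]},{"delta_pos":[-0.8,1.1,0],"rot":[0,0,7]},{"delta_pos":[-1,1.4,0],"rot":[0,0,8.4]},{"delta_pos":[-1.2,1.8,0],"rot":[0,0,9.8]},{"delta_pos":[-1.4,2.2,0],"rot":[0,0,11.2]},{"delta_pos":[-1.6,2.6,0],"rot":[0,0,12.6]},{"delta_pos":[-1.8,3,0],"rot":[0,0,14]},{"delta_pos":[-2,3.3,0],"rot":[0,0,15]},{"delta_pos":[-2.03,3.42,0],"rot":[0,0,15]},{"delta_pos":[-2.03,3.42,0],"rot":[0,0,15]},{"delta_pos":[-2.03,3.42,0],"rot":[0,0,15]},{"delta_pos":[-2.03,3.42,0],"rot":[0,0,15]}], "jaw": 45}}

```text
time_s: 31.45
tcp_pos: [0.4371, 0.0599, 0.1099]
ee_rot: [2.223, 2.22, -0.0]
contact_force: [1.1, 0.2, 0.5]
grip_width: 0.517
gripper_force: 0.0
```

```bash
python3 - <<'E'
from h import *
from meas import *
S=grab('scene');T=grab('top')
r=cen(T,(262,175,300,210),grn);print(r[0],r[4],onz(T,*r[0],.074)); q=cen(S,(250,165,320,225),grn); print(q[0],q[4],tri(S,q[0],T,r[0]))
cv2.imwrite('pics/e3.png',np.hstack([cv2.resize(S['img'][150:230,220:320,::-1],(400,320),interpolation=2),cv2.resize(T['img'][135:215,245:345,::-1],(400,320),interpolation=2)]))
E
```

```text
[283.85714286 190.42857143] 7 [ 0.53685361 -0.1149724   0.074     ]
[290.5        166.28571429] 28 (array([ 0.53880695, -0.11499653,  0.06280185]), np.float64(0.0038759508943916987))
```

View pics/e3.png

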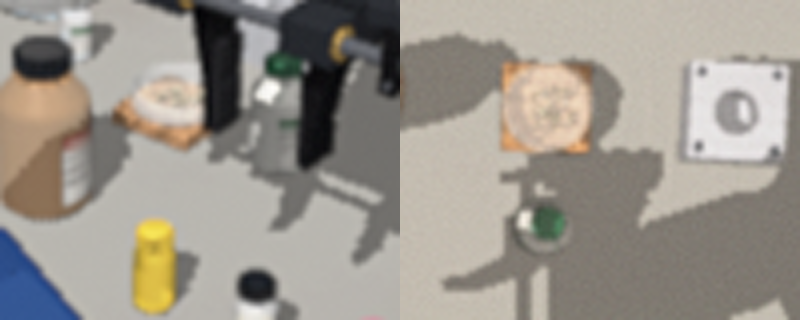

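Bottle stands upright in front of the pad (top half at (544,222), pad edge at row 152, gap about 3 cm). Now grip the vial.

>>> {"api": "play_rows", "payload": {"plan": [{"delta_pos":[0,0,-0.5],"rot":[0,0,0]},{"delta_pos":[0,0,-1],"rot":[0,0,0]},{"delta_pos":[0,0,-1.5],"rot":[0,0,0]},{"delta_pos":[0,0,-1.8],"rot":[0,0,0]},{"delta_pos":[0,0,-1.96],"rot":[0,0,0]},{"delta_pos":[0,0,-1.96],"rot":[0,0,0]},{"delta_pos":[0,0,-1.96],"rot":[0,0,0]}]}}

```text
time_s: 32.25
tcp_pos: [0.4374, 0.0603, 0.0126]
ee_rot: [2.221, 2.221, 0.001]
contact_force: [0.1, -0.4, -0.4]
grip_width: 0.514
gripper_force: 0.0
```

>>> {"api": "play_rows", "payload": {"plan": [{"delta_pos":[0,0,0],"rot":[0,0,0]},{"delta_pos":[0,0,0],"rot":[0,0,0]},{"delta_pos":[0,0,0],"rot":[0,0,0]},{"delta_pos":[0,0,0],"rot":[0,0,0]},{"delta_pos":[0,0,0],"rot":[0,0,0]},{"delta_pos":[0,0,0],"rot":[0,0,0]},{"delta_pos":[0,0,0],"rot":[0,0,0]},{"delta_pos":[0,0,0],"rot":[0,0,0]}], "jaw": 16, "squeeze": 20}}

```text
time_s: 33.05
tcp_pos: [0.4371, 0.0605, 0.0124]
ee_rot: [2.22, 2.222, 0.001]
contact_force: [-0.0, -0.5, 4.1]
grip_width: 0.263
gripper_force: 20.0
```

```bash
python3 - <<'E'
from h import *
S=grab('scene');T=grab('top'); print(bot.get_state()['tcp_pos'])
cv2.imwrite('pics/f1.png',np.hstack([cv2.resize(S['img'][190:260,245:325,::-1],(400,350),interpolation=2),cv2.resize(T['img'][190:260,180:260,::-1],(400,350),interpolation=2)]))
E
```

```text
[0.43710608 0.06054403 0.01234143]
```

View pics/f1.png

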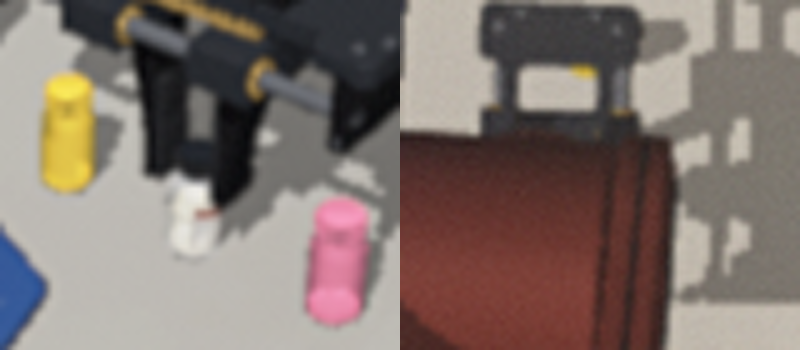

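Vial with red label held upright (scene half (195,210)). Carry it round the bottle: y first, then x.

>>> {"api": "play_rows", "payload": {"plan": [{"delta_pos":[0,0,0.5],"rot":[0,0,0]},{"delta_pos":[0,0,1.1],"rot":[0,0,0]},{"delta_pos":[0,-0.2,1.6],"rot":[0,0,0]},{"delta_pos":[0,-0.8,1.8],"rot":[0,0,0]},{"delta_pos":[0,-1.5,1.8],"rot":[0,0,0]},{"delta_pos":[0,-2.2,1.8],"rot":[0,0,0]},{"delta_pos":[0,-2.9,1.8],"rot":[0,0,0]},{"delta_pos":[0,-3.6,1.8],"rot":[0,0,0]},{"delta_pos":[0,-4.3,1.8],"rot":[0,0,0]},{"delta_pos":[0.3,-5,1.8],"rot":[0,0,0]},{"delta_pos":[0.9,-5.5,1.8],"rot":[0,0,0]},{"delta_pos":[1.5,-5.8,1.8],"rot":[0,0,0]},{"delta_pos":[2.1,-5.93,1.8],"rot":[0,0,0]},{"delta_pos":[2.7,-5.93,1.8],"rot":[0,0,0]},{"delta_pos":[3.2,-5.93,1.8],"rot":[0,0,0]},{"delta_pos":[3.57,-5.93,1.8],"rot":[0,0,0]},{"delta_pos":[3.57,-5.93,1.8],"rot":[0,0,0]},{"delta_pos":[3.57,-5.93,1.8],"rot":[0,0,0]},{"delta_pos":[3.57,-5.93,1.8],"rot":[0,0,0]},{"delta_pos":[3.57,-5.93,1.8],"rot":[0,0,0]}]}}

```text
time_s: 35.15
tcp_pos: [0.6143, -0.236, 0.1019]
ee_rot: [-2.221, -2.221, 0.0]
contact_force: [1.1, -0.3, -0.3]
grip_width: 0.263
gripper_force: 19.9
```

>>> {"api": "play_rows", "payload": {"plan": [{"delta_pos":[0,0,-0.4],"rot":[0,0,0]},{"delta_pos":[0,0,-0.8],"rot":[0,0,0]},{"delta_pos":[0,0,-0.95],"rot":[0,0,0]},{"delta_pos":[0,0,-0.95],"rot":[0,0,0]},{"delta_pos":[0,0,-0.95],"rot":[0,0,0]},{"delta_pos":[0,0,-0.95],"rot":[0,0,0]}]}}

```text
time_s: 35.75
tcp_pos: [0.616, -0.2365, 0.056]
ee_rot: [2.219, 2.22, 0.001]
contact_force: [-0.6, -0.2, 0.4]
grip_width: 0.263
gripper_force: 19.9
```

```bash
python3 - <<'E'
from h import *
S=grab('scene'); print(bot.get_state()['tcp_pos'])
cv2.imwrite('pics/f2.png',cv2.resize(S['img'][115:185,250:330,::-1],(480,420),interpolation=2))
E
```

```text
[ 0.61609088 -0.23642271  0.05599822]
```

View pics/f2.png

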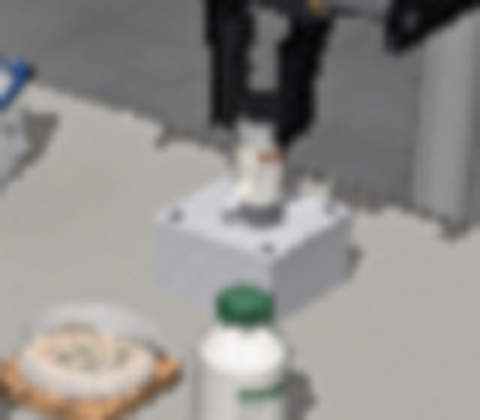

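Vial hangs over the bore (crop (260,190) above bore (250,210)). Inserting stepwise.

>>> {"api": "play_rows", "payload": {"plan": [{"delta_pos":[0,0,-0.1],"rot":[0,0,0]},{"delta_pos":[0,0,-0.16],"rot":[0,0,0]},{"delta_pos":[0,0,-0.2],"rot":[0,0,0]},{"delta_pos":[0,0,-0.24],"rot":[0,0,0]},{"delta_pos":[0,0,-0.24],"rot":[0,0,0]}]}}

```text
time_s: 36.3
tcp_pos: [0.6149, -0.2358, 0.042]
ee_rot: [-2.22, -2.222, 0.0]
contact_force: [-0.1, -0.2, 0.6]
grip_width: 0.263
gripper_force: 19.9
```

>>> {"api": "play_rows", "payload": {"plan": [{"delta_pos":[0,0,-0.06],"rot":[0,0,0]},{"delta_pos":[0,0,-0.12],"rot":[0,0,0]},{"delta_pos":[0,0,-0.18],"rot":[0,0,0]},{"delta_pos":[0,0,-0.24],"rot":[0,0,0]},{"delta_pos":[0,0,-0.3],"rot":[0,0,0]},{"delta_pos":[0,0,-0.32],"rot":[0,0,0]},{"delta_pos":[0,0,-0.32],"rot":[0,0,0]}]}}

```text
time_s: 37.0
tcp_pos: [0.615, -0.2359, 0.0262]
ee_rot: [-2.221, -2.222, 0.0]
contact_force: [0.2, -0.3, -0.0]
grip_width: 0.263
gripper_force: 19.9
```

>>> {"api": "play_rows", "payload": {"plan": [{"delta_pos":[0,0,-0.04],"rot":[0,0,0]},{"delta_pos":[0,0,-0.06],"rot":[0,0,0]},{"delta_pos":[0,0,-0.08],"rot":[0,0,0]},{"delta_pos":[0,0,-0.08],"rot":[0,0,0]}]}}

```text
time_s: 37.4
tcp_pos: [0.6155, -0.2362, 0.0234]
ee_rot: [2.22, 2.222, 0.0]
contact_force: [-0.9, 1.0, 4.1]
grip_width: 0.265
gripper_force: 19.9
```

>>> {"api": "play_rows", "payload": {"plan": [{"delta_pos":[0,0,-0.02],"rot":[0,0,0]},{"delta_pos":[0,0,-0.02],"rot":[0,0,0]}]}}

```text
time_s: 37.6
tcp_pos: [0.6159, -0.2363, 0.0232]
ee_rot: [2.22, 2.221, 0.001]
contact_force: [-2.0, 1.0, 7.6]
grip_width: 0.266
gripper_force: 20.0
```

>>> {"api": "play_rows", "payload": {"plan": [{"delta_pos":[0,0,0],"rot":[0,0,0]},{"delta_pos":[0,0,0],"rot":[0,0,0]},{"delta_pos":[0,0,0],"rot":[0,0,0]},{"delta_pos":[0,0,0],"rot":[0,0,0]},{"delta_pos":[0,0,0],"rot":[0,0,0]},{"delta_pos":[0,0,0.4],"rot":[0,0,0]},{"delta_pos":[0,0,1.2],"rot":[0,0,0]},{"delta_pos":[0,0,2],"rot":[0,0,0]},{"delta_pos":[0,0,2.4],"rot":[0,0,0]},{"delta_pos":[-1,-0.5,2.4],"rot":[0,0,0]},{"delta_pos":[-2,-1,2.4],"rot":[0,0,0]},{"delta_pos":[-3,-2,2.4],"rot":[0,0,0]},{"delta_pos":[-4,-3,2.4],"rot":[0,0,0]},{"delta_pos":[-4,-4,2.4],"rot":[0,0,0]},{"delta_pos":[-4,-4,2.4],"rot":[0,0,0]},{"delta_pos":[-4,-4,2.4],"rot":[0,0,0]}], "jaw": 45}}

```text
time_s: 39.2
tcp_pos: [0.4124, -0.441, 0.1419]
ee_rot: [2.226, 2.215, -0.003]
contact_force: [-0.2, 0.4, 0.5]
grip_width: 0.514
gripper_force: 0.0
```

```bash
python3 - <<'E'
from meas import *
S=grab('scene');T=grab('top')
for n,z in(('base0',0),): pass
q=cen(S,(280,125,310,160),blk);r=cen(T,(315,148,345,176),lambda h,s,v:(v<70));print(q[0],r[0],tri(S,q[0],T,r[0]),onz(T,*r[0],.061))
g=cen(T,(270,178,300,205),grn);gs=cen(S,(270,155,310,185),grn);print('green',gs[0],g[0],tri(S,gs[0],T,g[0]),onz(T,*g[0],.074))
cv2.imwrite('pics/g1.png',np.hstack([cv2.resize(S['img'][130:240,210:330,::-1],(400,367),interpolation=2),cv2.resize(T['img'][110:220,220:340,::-1],(400,367),interpolation=2)]))
E
```

```text
[292.65384615 143.15384615] [330.70588235 161.82352941] (array([ 0.61523205, -0.23606255,  0.05598326]), np.float64(0.0004722393738017834)) [ 0.61449066 -0.23509712  0.061     ]
green [290.36111111 165.47222222] [281.63636364 190.27272727] (array([ 0.53766385, -0.10966696,  0.0676778 ]), np.float64(0.000939047691559558)) [ 0.53707966 -0.10934346  0.074     ]
```

View pics/g1.png

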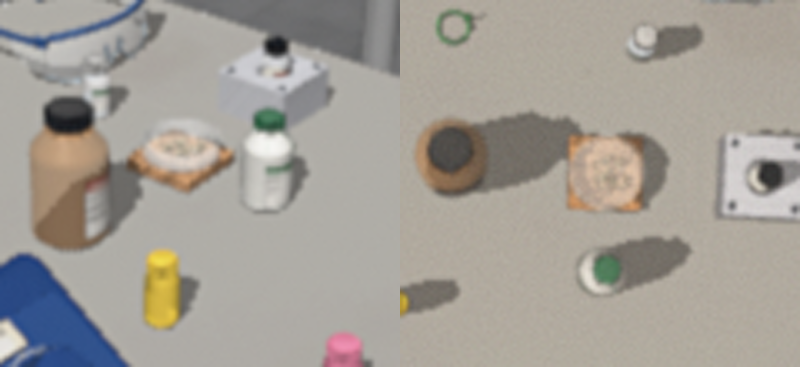

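The vial is home: its cap reads 11.6 mm higher than it did on the bench, against 11 mm expected. The bottle gap is about 31 mm, the dish is centred on the pad, and the bystanders are in place.

```bash
python3 -c "
from rig import bot
print(bot.close_job())"
```

```text
the job is handed in; nothing more can be done
None
```

I laid out the sampling station as asked and handed it in: pad midway, dish level and centred on it, green-capped bottle about 3 cm in front, red-label vial fully home in the bore; amber bottle, white-capped vial and tweezers not touched.

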